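Load the tip box down the rail lane

TASK

Load the pipetting station: using only your fingertips, line the blue-lidded tip box up with the lane and push it steadily down between the two orange rails until it is fully home against the black end stop, without the box or your fingers ever touching a rail; then press the green button on the console all the way down and let go. Never pick up or tip the box or send it skidding, and do not press the red button, or the green one early. Leave the vials, bottles, beaker and jar where they stand.

Things in the scene. Friction and masses are not known exactly. Their poses are not given: they have to be found in the camera images.
- lane: Loading lane on a fixed white deck 6 mm thick (top at z 6 mm; x -190 to 310, y -110 to 110 mm). Origin: middle of the lane's mouth (green line), at table height. x points down the lane to the end stop, y to its left, z up; it lies flat, turned differently each time. The open deck at x < 0 is the apron. The lane is 94 mm wide between the rails, x = 0 to 200 mm.
- lane_stop (a point): Middle of the face of the rigid black end stop, 15 mm above the deck; 100 mm wide, 30 mm high, at x = 200 mm in the lane's frame. Behind it a blue console carries the buttons: x 215 to 305, y -85 to 85 mm, its top 66 mm above the table.
- rail_left: Left orange guide rail, fixed to the deck: 200 mm long, 12 mm wide, 12 mm high above the deck. Origin: centre of its underside, at x 100, y 53, z 6 mm in the lane's frame; its inner face is at y = 47 mm.
- rail_right: Right orange guide rail, the same, origin at x 100, y -53, z 6 mm in the lane's frame; inner face at y = -47 mm.
- tipbox: Tip box: rigid closed box, white foot, blue lid with four white stripes; 110 mm long (its x), 76 wide (its y), 50 high, 0.2 to 0.5 kg, slides on the deck. Origin: centre of its underside. Starts on the apron, up to 40 mm to either side of the lane's centre line and up to 15 degrees askew, its x roughly down the lane.
- tipbox_center (a point): Centre of the tip box, half-way up (25 mm above its underside). In the lane it has 9 mm to spare on either side; home, with its front face against the end stop, it lies at x = 145 mm in the lane's frame.
- green_top (a point): Centre of the top face of the green push button (30 mm across, in a dark housing on the console's top). It is pressed straight down.
- green (a joint): Travel of the green button, m: 0 up, 0.006 fully down; sprung, about 4 N fully down; it springs back up.
- red_top (a point): Centre of the top face of the red push button, like the green one, beside it on the console, 90 mm away. The two may change places.
- red (a joint): Travel of the red button, m: 0 up, 0.006 fully down.
- vial_a: small loose glass vial with an orange cap, 22 mm across, 42 mm tall, standing on the deck just outside the left rail. Origin: centre of its underside.
- vial_b: small loose glass vial with a black cap, 22 mm across, 42 mm tall, standing on the deck just outside the right rail. Origin: centre of its underside.
- bottle_a: loose glass bottle, orange cap, green label, 72 mm across, 150 mm tall, on the right of the table. Origin: centre of its underside.
- bottle_b: loose glass bottle, black cap, blue label, 60 mm across, 130 mm tall, on the left of the table. Origin: centre of its underside.
- beaker: loose glass beaker, 64 mm across, 75 mm tall, on the left of the table. Origin: centre of its underside.
- jar: loose jar, white lid, yellow label, 56 mm across, 70 mm tall, on the right of the table. Origin: centre of its underside.
There are look-alikes about, which are no part of the job. What is shaped like the tipbox but pink is not meant.

How it is judged:
By the outcome, as a careful person would: the job done as asked, in the order asked, and still so for the second after the job is handed in, with the robot touching nothing.
It also fails if it takes over 64 s, if anything falls off the work surface, if the arm or the gripper's body presses on something with over 40 N, if the wrist force passes 120 N, or if a joint passes its speed limit or range.

ROBOT

A 7-joint arm with a two-finger parallel gripper is mounted at the origin on the work surface. World frame = base frame: x ahead of the robot, y to its left, z up, the work surface at z = 0. Lengths are in m, angles in rad, forces in N, time in s.
With the tool pointing down it reaches from about 0.35 to 0.9 m from the base axis. Payload 8.1 kg.
Tool frame: the origin (TCP) lies midway between the tips of the shut fingers; the grasp point (between the pads) lies 19 mm behind it (arm.pinch_z is the distance from the TCP to the grasp point, in m); z points along the fingers, y is the direction in which the jaws open and shut (so a half turn about z gives the same grasp; the last joint's range is limited). The gripper opens to 92 mm and grips with 3 to 60 N. Pads are 19 mm wide; open, the fingers measure 130 mm over their backs; the gripper's body (75 mm by 190 mm) begins 47 mm behind the grasp point.
Start: joints at [1.222, 0.434, 0.025, 1.573, -0.012, 1.134, -0.075], TCP at [0.152, -0.606, 0.227] pointing down, gripper open.
Joint ranges: [-2.62, 2.62], [-0.44, 2.09], [-1.27, 1.32], [0.08, 2.57], [-1.32, 4.46], [0.12, 2], [-2.74, 2.74]. Speed limits (rad/s): [2.22, 2.22, 3.01, 3.01, 3.14, 3.14, 3.14].

INTERFACE

Orientations are given as a rotation vector (axis times angle).
In Python, from cell import arm, eyes gives the robot as it stands.
- The arm moves only by the tool apply_moves, never from a script. Its argument "targets" is one flat list of numbers, 5 for each row, row after row: the closure, from 0 (fully open) to 1 (shut), then the shift along the tool's x, y, z each as a share of 40 cm, from -1 to 1, then the turn about the tool's z as a share of pi/2 rad, from -1 to 1. A call has 1 to 20 rows; each row shifts and turns the commanded pose from where the row before left it, along the tool's axes as they then stand; what a row does not reach is not made up. A row lasts 1/8 s, in which the tool goes at most 62.5 mm and 10.7 degrees, less where a joint would pass 70% of its speed; a pose out of reach is approached as far as the arm can. A call with a number of a shift or a turn outside -1 to 1 is refused whole. A call with a gripper value outside its range is refused whole. The fingers move at their own pace and stop on an object; "grip_force" is the grip in N (left out, the last holds). Time passes only in rows, so rows that do not move let the fingers close. It gives the time, the measured TCP pose, the force and the opening at its end, in the units of the state.
- arm.observe(): the state, without advancing time (a new reading comes with each control period).
- eyes.get_image(name): name is "scene" or "side" or "wrist"; returns the picture (420x560x3 uint8, red, green, blue); there is no depth.
- eyes.camera_params(name): a dict with "camera_matrix" (3x3 intrinsics, pixels), "distortion" ([k1, k2, p1, p2, k3] as OpenCV has them; the pictures are not rectified), "xyz" and "attitude" of the camera in the world; the wrist camera has in their place "hand_eye" (4x4, takes a point from camera to tool coordinates, whose origin is the TCP and whose axes are the flange's). Camera axes: x right, y down, z forward; pixel columns grow to the right and rows downward; lengths in m; the calibration is good to about 2 mm. A picture is of the moment at which its call begins: read the wrist's pose just before it. camera_params takes no time and is no camera call.
- arm.sign_off(): hands the job in, once; it reports no verdict.
The state is a dict: "clock": time; "joints": joint angles; "dq": joint speeds; "joint_efforts": joint torques, N m; "position": TCP position; "ee_rot": TCP orientation; "force": force on the tool from outside, world axes, zero at the start; "ft_torque": the same for the moment, N m; "width": opening from 0.0 (shut) to 1.0 (fully open).
Only numpy, scipy, OpenCV 4.12 (cv2) and the standard library are available. Lean on these libraries where they do the work, as an engineer would, in place of code of your own. Each camera call takes 0.05 s, during which the arm holds its last target.

## Working session

There is one attempt and no reset: what is moved stays moved. The work goes in short steps, Python scripts to look and compute and a tool call to move; the robot and the scene stay as the last step left them, time stands still between calls to the robot, and variables do not carry over. Pictures are saved under pics/ and viewed, and the job is handed in when it is done.

Besides the shell and the picture viewer there is one more tool, called after ">>>" by a JSON object that holds its "method" and its "body", one argument or row to a line. apply_moves: Moves the arm, as the interface text tells. Its arguments: {"type":"object","properties":{"targets":{"type":"array"},"grip_force":{"type":"number"}},"required":["targets"]}

```bash
ls; mkdir -p pics; python3 - <<'E'
from cell import arm, eyes
import cv2
print(arm.observe())
for n in ["scene","side","wrist"]:
    print(n, eyes.camera_params(n))
for n in ["scene","side"]:
    im=eyes.get_image(n); cv2.imwrite(f"pics/{n}0.png",im[:,:,::-1])
E
```

```text
pics
{'clock': 0.0, 'joints': array([ 1.22241882,  0.43520052,  0.02501142,  1.57406382, -0.01163197,
        1.13402431, -0.07512121]), 'dq': array([ 1.79565352e-03,  1.15039932e-03,  6.38821507e-05, -1.17684094e-03,
        3.63461953e-04,  3.26268778e-04, -6.80224071e-04]), 'joint_efforts': array([ 1.71924949e-04, -6.67861605e+01,  9.84738618e-01, -3.14463115e+01,
       -6.06053369e-02,  4.26781364e-02,  1.78539872e-04]), 'position': array([ 0.15188059, -0.60574677,  0.22597225]), 'ee_rot': array([-3.11642121e+00, -3.84692625e-01,  4.96249514e-04]), 'force': array([-0.26232489, -0.31920057,  0.39522473]), 'ft_torque': array([-0.02455131,  0.03859647, -0.05530552]), 'width': 1.0023498021459265}
scene {'camera_matrix': array([[494.3247721 ,   0.        , 271.97698539],
       [  0.        , 494.3247721 , 209.89992689],
       [  0.        ,   0.        ,   1.        ]]), 'distortion': array([-0.17569478,  0.        ,  0.        ,  0.        ,  0.        ]), 'xyz': array([ 1.21638243, -0.64967564,  0.87364918]), 'attitude': array([-2.08114661, -0.96345253,  0.44478605])}
side {'came
[... 285 characters left out ...]
61854512,  0.8930489 ]), 'attitude': array([-1.05045822,  2.38508885, -1.08628382])}
wrist {'camera_matrix': array([[294.98455086,   0.        , 277.1826706 ],
       [  0.        , 294.98455086, 208.75810919],
       [  0.        ,   0.        ,   1.        ]]), 'distortion': array([0.01097161, 0.        , 0.        , 0.        , 0.        ]), 'hand_eye': array([[ 2.54072774e-04, -9.54297461e-01, -2.98858315e-01,
         8.04477365e-02],
       [ 9.99998860e-01, -2.02295014e-04,  1.49610060e-03,
         1.81722736e-04],
       [-1.48818255e-03, -2.98858354e-01,  9.54296322e-01,
        -1.58255236e-01],
       [ 0.00000000e+00,  0.00000000e+00,  0.00000000e+00,
         1.00000000e+00]])}
```

View pics/scene0.png

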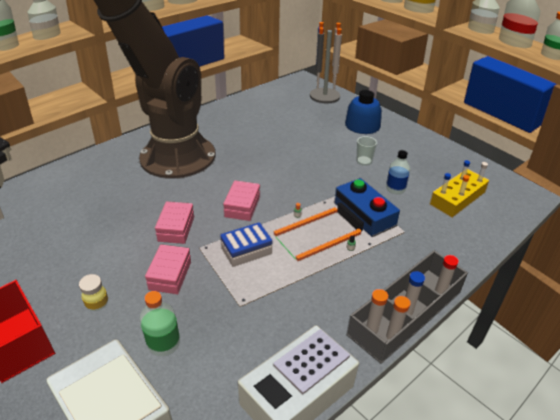

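View pics/side0.png

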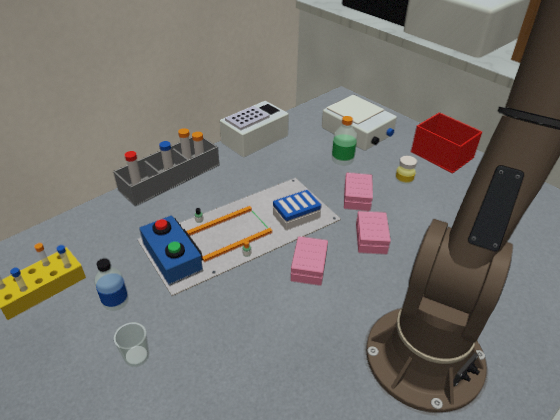

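The scene view shows the blue-lidded box at about (247,242), with pink look-alikes at (175,221), (168,267) and (242,199). The rails run from there up to the console at about (367,205), green button at (359,185) and red at (379,203). I'll enlarge this to get landmarks.

```bash
python3 - <<'E'
import cv2
a=cv2.imread("pics/scene0.png")[165:305,195:410]; cv2.imwrite("pics/scene0c.png",cv2.resize(a,None,fx=3.7,fy=3.7,interpolation=cv2.INTER_CUBIC))
a=cv2.imread("pics/side0.png")[170:290,130:345]; cv2.imwrite("pics/side0c.png",cv2.resize(a,None,fx=3.7,fy=3.7,interpolation=cv2.INTER_CUBIC))
E
```

```text
(no output)
```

View pics/scene0c.png

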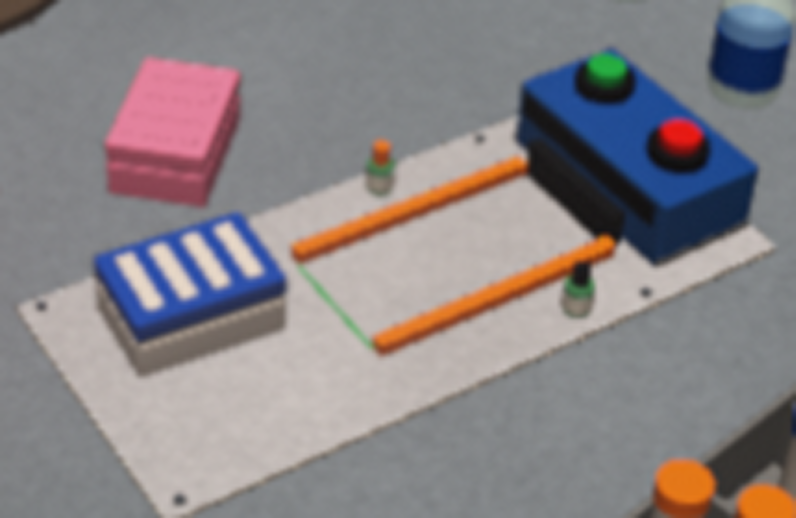

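View pics/side0c.png

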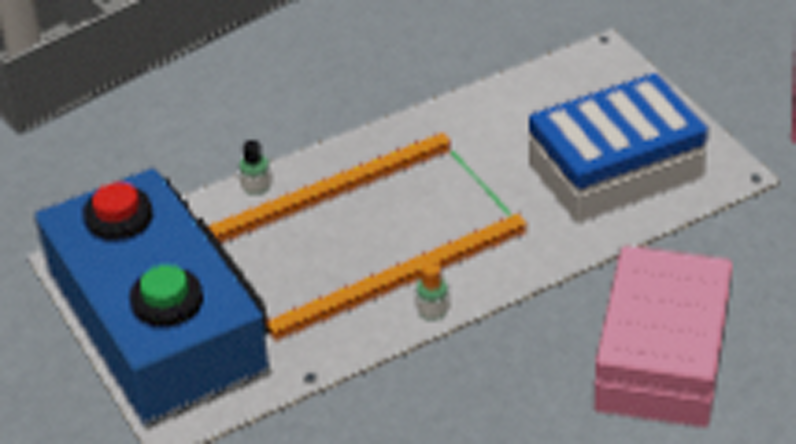

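```bash
cat > h.py <<'E'
import numpy as np, cv2
from scipy.spatial.transform import Rotation as R
from scipy.optimize import least_squares
from cell import arm, eyes
def cam(n, st=None):
    p=eyes.camera_params(n); K=p["camera_matrix"]; d=p["distortion"]
    if n=="wrist":
        T=np.eye(4); T[:3,:3]=R.from_rotvec(st["ee_rot"]).as_matrix(); T[:3,3]=st["position"]
        T=T@p["hand_eye"]
        return K,d,T[:3,:3],T[:3,3]
    return K,d,R.from_rotvec(p["attitude"]).as_matrix(),np.array(p["xyz"])
def proj(c,P):
    K,d,Rw,t=c
    return cv2.projectPoints(np.asarray(P,float).reshape(-1,3),cv2.Rodrigues(Rw.T)[0],-Rw.T@t,K,d)[0][:,0]
def ray(c,uv,z):
    K,d,Rw,t=c
    n=cv2.undistortPoints(np.asarray(uv,float).reshape(-1,1,2),K,d)[:,0]
    D=np.c_[n,np.ones(len(n))]@Rw.T
    return t+D*((z-t[2])/D[:,2])[:,None]
def place(q,P):
    P=np.asarray(P,float)/1000; c,s=np.cos(q[2]),np.sin(q[2])
    return np.c_[q[0]+c*P[:,0]-s*P[:,1],q[1]+s*P[:,0]+c*P[:,1],P[:,2]]
def fit(obs,q0):
    # obs list of (cam, P(mm), uv)
    f=lambda q: np.concatenate([(proj(c,place(q,P))-uv).ravel() for c,P,uv in obs])
    r=least_squares(f,q0,loss="soft_l1"); return r.x,[ (proj(c,place(r.x,P))-uv).round(1).tolist() for c,P,uv in obs]
E
python3 - <<'E'
from h import *
S=cam("scene"); D=cam("side")
cs=lambda a:(np.array(a,float)+.5)/3.7-.5+[195,165]
cd=lambda a:(np.array(a,float)+.5)/3.7-.5+[130,170]
print("rough", ray(S,cs([[300,265],[372,345]]),.006), ray(D,cd([[510,215],[450,150]]),.006))
Ls=[[-190,110,6],[310,-110,6],[0,47,6],[0,-47,6],[215,-85,6],[305,85,66],[305,-85,66]]
us=cs([[18,308],[775,243],[300,265],[372,345],[655,262],[612,48],[755,175]])
Ld=[[-190,-110,6],[-190,110,6],[310,-110,6],[0,-47,6],[0,47,6],[305,85,66],[305,-85,66],[305,85,6]]
ud=cd([[612,30],[778,183],[30,257],[450,150],[510,215],[130,365],[38,212],[148,425]])
m=ray(S,us[2:4],.006); d=m[0]-m[1]; th=np.arctan2(d[1],d[0])-np.pi/2
q,r=fit([(S,Ls,us),(D,Ld,ud)],[*m.mean(0)[:2],th]); print(q,np.degrees(q[2]));print(r)
for o in [(S,Ls,us)],[(D,Ld,ud)]: print(fit(o,q)[0])
B=[[-55,38,56],[55,38,56],[55,-38,56],[-55,-38,56],[-55,-38,6],[55,-38,6]]
ub=cs([[95,258],[240,213],[285,285],[140,335],[142,375],[285,325]])
B2=[[55,-38,56],[-55,-38,56],[-55,38,56],[55,38,56],[55,38,6],[-55,38,6]]
ub2=cd([[528,125],[657,75],[707,128],[577,185],[580,218],[703,170]])
b,r=fit([(S,B,ub),(D,B2,ub2)],q-[.1*np.cos(q[2]),.1*np.sin(q[2]),0]);print(b,np.degrees(b[2]));print(r)
for o in [(S,B,ub)],[(D,B2,ub2)]: print(fit(o,b)[0])
c,s=np.cos(q[2]),np.sin(q[2]);e=b[:2]-q[:2];print("box in lane mm",1000*(c*e[0]+s*e[1]),1000*(-s*e[0]+c*e[1]),np.degrees(b[2]-q[2]))
for n,u,c_ in [("g",cs([[607,70]]),S),("r",cs([[681,138]]),S),("g",cd([[165,285]]),D),("r",cd([[117,200]]),D)]:
  print(n,ray(c_,u,.085))
E
```

```text
rough [[ 0.50207155 -0.01284161  0.006     ]
 [ 0.59377948 -0.02820984  0.006     ]] [[ 0.51452985 -0.01729238  0.006     ]
 [ 0.59837427 -0.03161775  0.006     ]]
[ 0.54993703 -0.02324373  1.4020405 ] 80.33100312709908
[[[-0.8, -0.1], [0.3, 1.1], [-0.3, 0.7], [-0.2, 1.1], [-0.2, 2.8], [0.3, -0.6], [2.0, -2.3]], [[-0.1, -0.5], [0.4, -0.9], [-0.7, -0.4], [0.4, 0.4], [2.2, 2.4], [0.7, 1.2], [-1.7, -0.3], [-0.6, 2.2]]]
[ 0.54861154 -0.02134581  1.4077127 ]
[ 0.55154093 -0.0244868   1.40000402]
[ 0.49714062 -0.1063668   1.34634754] 77.14003172980571
[[[-1.0, -0.2], [-0.5, -1.2], [1.3, -2.7], [-0.6, -1.9], [-0.2, 2.0], [1.1, 1.2]], [[-0.6, -2.7], [-1.0, -1.4], [0.7, -0.3], [0.5, -2.5], [-0.8, 2.6], [0.4, 2.2]]]
[ 0.49901087 -0.10735536  1.33820014]
[ 0.49457317 -0.10385118  1.36523339]
box in lane mm -90.80973224793887 38.08539213010276 -3.1909713972933673
g [[0.551488   0.24262606 0.085     ]]
r [[0.6397535  0.22200352 0.085     ]]
g [[0.54806719 0.24460708 0.085     ]]
r [[0.63621013 0.2237667  0.085     ]]
```

>>> {"method": "apply_moves", "body": {
  "targets": [0.35,0.0813,-0.0894,0,0,0.35,0.0813,-0.0894,0,0,0.35,0.0813,-0.0894,0,0,0.35,0.0813,-0.0894,0,0,0.35,0.0813,-0.0894,0,0,0.35,0.0813,-0.0894,0,0,0.35,0.0813,-0.0894,0,0,0.35,0.0813,-0.0894,0,0,0.35,0.0813,-0.0894,0,0,0.35,0.0813,-0.0894,0,0,0.35,0.0813,-0.0894,0,0,0.35,0.0813,-0.0894,0,0,0.35,0,0,0,0.088,0.35,0,0,0,0.088,0.35,0,0,0,0.088,0.35,0,0,0,0]
}}

```text
clock: 2.1
position: [0.426, -0.095, 0.2265]
ee_rot: [3.13, -0.264, -0.001]
force: [-0.8, 0.4, -0.4]
width: 0.647
```

```bash
python3 - <<'E'
from h import *
st=arm.observe(); print(st["clock"],st["position"],st["ee_rot"],st["width"],st["joints"].round(2),st["dq"].max())
im=eyes.get_image("wrist"); cv2.imwrite("pics/w1.png",im[:,:,::-1])
np.savez("w1.npz",position=st["position"],ee_rot=st["ee_rot"])
E
```

```text
2.1 [ 0.4259547  -0.09500168  0.22652595] [ 3.13046142e+00 -2.63632312e-01 -8.56222590e-04] 0.6473824038141912 [ 0.38  0.15 -0.32  1.98  0.06  1.02 -1.7 ] 0.07765860699751612
```

View pics/w1.png

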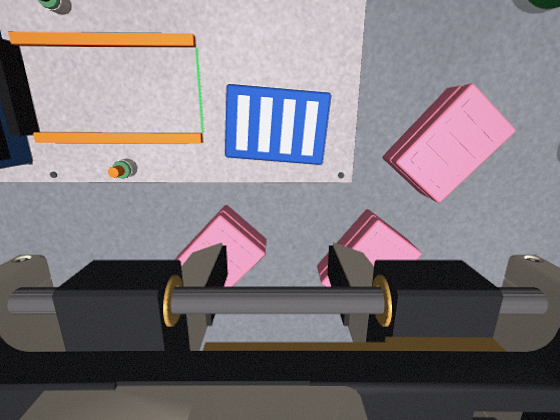

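The wrist view shows the box lid at (278,124), the rails at rows 39 and 137, the green line at column 200 and pink boxes at (455,140), (222,250) and (370,250). Enlarging it for a fit.

```bash
python3 - <<'E'
import cv2
a=cv2.imread("pics/w1.png")[0:195,0:270]; cv2.imwrite("pics/w1a.png",cv2.resize(a,None,fx=2.95,fy=2.95,interpolation=cv2.INTER_CUBIC))
a=cv2.imread("pics/w1.png")[60:200,180:380]; cv2.imwrite("pics/w1b.png",cv2.resize(a,None,fx=4,fy=4,interpolation=cv2.INTER_CUBIC))
E
```

```text
(no output)
```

View pics/w1a.png

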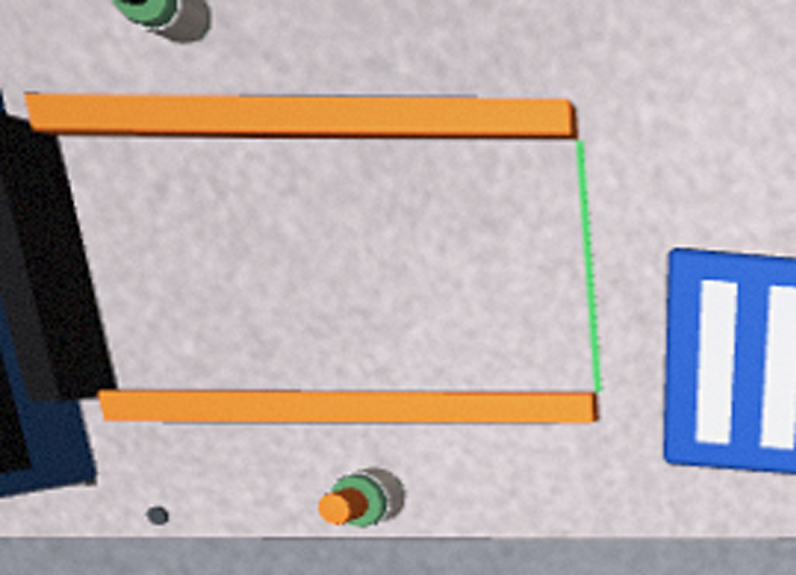

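View pics/w1b.png

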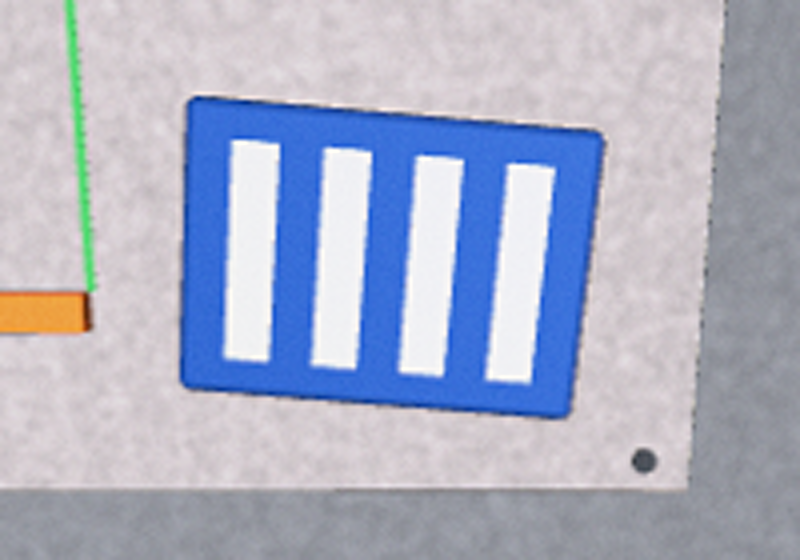

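```bash
cat >> h.py <<'E'
def inlane(q,b):
    c,s=np.cos(q[2]),np.sin(q[2]);e=np.asarray(b[:2])-q[:2]
    return np.array([1000*(c*e[0]+s*e[1]),1000*(-s*e[0]+c*e[1]),np.degrees(b[2]-q[2]) if len(b)>2 else 0])
E
python3 - <<'E'
from h import *
st=dict(np.load("w1.npz")); W=cam("wrist",st)
ca=lambda a:(np.array(a,float)+.5)/2.95-.5
cb=lambda a:(np.array(a,float)+.5)/4-.5+[180,60]
L=[[0,-47,18],[0,-59,18],[0,47,18],[0,59,18],[200,-47,18],[200,47,18],[0,-47,6],[0,47,6],[-190,110,6]]
u=np.r_[ca([[573,132],[573,100],[595,392],[595,421],[31,132],[100,392],[580,140],[598,390]]),cb([[688,489]])]
q,r=fit([(W,L,u)],[.55,-.023,1.402]);print(q,np.degrees(q[2]),r)
B=[[55,-38,56],[-55,-38,56],[-55,38,56],[55,38,56]]
ub=cb([[187,97],[604,130],[571,418],[181,387]])
b,r=fit([(W,B,ub)],[.497,-.106,1.346]);print(b,r)
print(inlane(q,b))
print("pink",ray(W,[[398,152],[388,158],[437,200],[320,268],[370,210],[420,250]],.05))
print([inlane(q,p[:2]) for p in ray(W,[[388,158],[437,200],[320,268],[370,210],[226,206]],.04)])
S=cam("scene");D=cam("side")
for n,z,p in [("va",.027,(40,57)),]:
  pass
gr=[ray(S,np.array([[607,70]])/3.7-.36+[195,165],.085)[0],ray(D,np.array([[165,285]])/3.7-.36+[130,170],.085)[0]]
print([inlane(q,g[:2]) for g in gr])
E
```

```text
[ 0.5483553  -0.02345893  1.40519674] 80.51184271582709 [[[-0.1, 0.4], [-1.1, -1.1], [-0.6, 0.2], [0.2, 0.6], [0.4, -0.5], [-0.8, 0.1], [0.3, 0.1], [0.8, 0.4], [0.7, -0.2]]]
[ 0.49607277 -0.10682409  1.32832063] [[[-0.8, -0.8], [1.2, -0.4], [0.5, 0.7], [-0.8, 1.0]]]
[-90.84314974  37.82506277  -4.404677  ]
pink [[ 0.44499023 -0.2364765   0.05      ]
 [ 0.44016433 -0.22509364  0.05      ]
 [ 0.38113471 -0.27898747  0.05      ]
 [ 0.31526763 -0.1323301   0.05      ]
 [ 0.38195116 -0.20058439  0.05      ]
 [ 0.31939314 -0.25774441  0.05      ]]
[array([-220.46054743,   74.8219739 ,    0.        ]), array([-285.22645742,  125.63392007,    0.        ]), array([-147.43621604,  217.43850545,    0.        ]), array([-205.44716685,  138.11494058,    0.        ]), array([-29.24367197, 132.49428381,   0.        ])]
[array([262.9585907 ,  40.74815436,   0.        ]), array([264.34834255,  44.49400633,   0.        ])]
```

>>> {"method": "apply_moves", "body": {
  "targets": [0.35,0.0125,0,0.0759,0,0.35,0,0,0.0759,0,0.35,0,0,0.0759,0,0.35,0,0,0.0759,0,0.35,0,0,0.0759,0,0.35,0,0,0.0759,0,0.35,0,0,0.0759,0,0.35,0,0,0,0,0.35,0.01,0,0,0,0.35,0.01,0,0,0,0.35,0.01,0,0,0,0.35,0.01,0,0,0,0.35,0.01,0,0,0,0.35,0.01,0,0,0,0.35,0.01,0,0,0,0.35,0.01,0,0,0]
}}

```text
clock: 4.15
position: [0.4617, -0.101, 0.014]
ee_rot: [-3.13, 0.264, 0.003]
force: [-6.1, 1.5, 5.9]
width: 0.655
```

```bash
python3 - <<'E'
from h import *
q=np.array([ 0.5483553,-0.02345893,1.40519674])
st=arm.observe(); print(st["clock"],st["position"],st["ee_rot"],st["width"],st["force"]); print(inlane(q,st["position"][:2]))
im=eyes.get_image("wrist"); cv2.imwrite("pics/w2.png",im[:,:,::-1])
np.savez("w2.npz",position=st["position"],ee_rot=st["ee_rot"])
E
```

```text
4.15 [ 0.4617139  -0.10102083  0.01402738] [-3.13045141  0.26431205  0.00339471] 0.65524653529844 [-6.1415698   1.49643907  5.8821075 ]
[-90.78311753  72.67052369   0.        ]
```

View pics/w2.png

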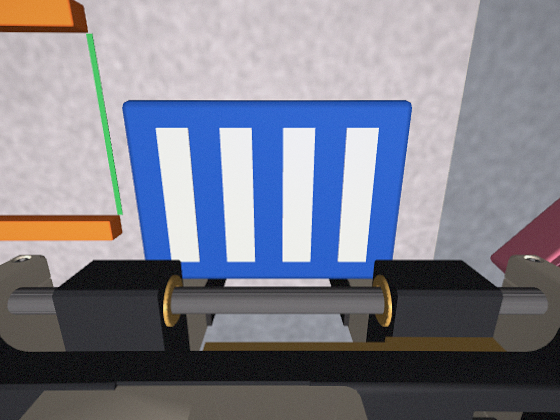

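Box is flush against both fingertips: lid corners are (125,101), (411,101) and about (148,278), (392,278). Checking its offset.

```bash
python3 - <<'E'
from h import *
q=np.array([ 0.5483553,-0.02345893,1.40519674])
W=cam("wrist",dict(np.load("w2.npz")))
B=[[55,-38,56],[-55,-38,56],[-55,38,56],[55,38,56]]
b,r=fit([(W,B,np.array([[124,101],[411.5,101],[392,278],[147,278]]))],[.5,-.1,1.4]);print(inlane(q,b),r)
W=cam("wrist",dict(np.load("w2.npz")))
print([inlane(q,p[:2]) for p in ray(W,[[91,34],[121,215]],.006)],[inlane(q,p[:2]) for p in ray(W,[[86,25],[121,220]],.018)])
E
```

```text
[-88.04959496  24.4948464   -0.12649008] [[[-5.5, -0.5], [5.5, -0.5], [0.8, 3.6], [-0.7, 4.0]]]
[array([  0.1762655 , -46.66637349,   0.        ]), array([ 0.943899  , 47.63597777,  0.        ])] [array([ -4.89392621, -47.46350396,   0.        ]), array([-5.24948657, 46.51236595,  0.        ])]
```

>>> {"method": "apply_moves", "body": {
  "targets": [0.35,0.0105,0,0,0,0.35,0.0105,0,0,0,0.35,0.0105,0,0,0,0.35,0.0105,0,0,0,0.35,0.0105,0,0,0,0.35,0.0105,0,0,0,0.35,0,0,0,0,0.35,-0.025,0,0,0,0.35,-0.025,0,0,0,0.35,0,0,-0.0667,0,0.35,0,0,-0.0667,0,0.35,0,0,-0.0667,0,0.63,0.05625,0.0642,0,0,0.63,0.05625,0.0642,0,0,0.63,0.05625,0.0642,0,0]
}}

```text
clock: 6.08
position: [0.5212, -0.1902, 0.0944]
ee_rot: [3.13, -0.265, 0.0]
force: [0.6, -0.4, -0.4]
width: 0.39
```

>>> {"method": "apply_moves", "body": {
  "targets": [0.63,0,0,0,-0.1113,0.63,0,0,0,-0.1113,0.63,0,0,0,-0.1113,0.63,0,0,0,-0.1113,0.63,0,0,0,-0.1113,0.63,0,0,0,-0.1113,0.63,0,0,0,-0.1113,0.63,0,0,0,-0.1113,0.63,0,0,0,-0.1113,0.63,0,0,0,0]
}}

```text
clock: 7.32
position: [0.5206, -0.1894, 0.094]
ee_rot: [-2.399, -2.028, 0.0]
force: [0.1, 1.0, -0.2]
width: 0.372
```

```bash
python3 - <<'E'
from h import *
q=np.array([ 0.5483553,-0.02345893,1.40519674])
st=arm.observe(); print(st["clock"],st["position"],st["ee_rot"],st["width"],st["force"]); print(inlane(q,st["position"][:2]))
print("yaw err", np.degrees(np.arctan2(*R.from_rotvec(st["ee_rot"]).as_matrix()[[1,0],0])-q[2]))
im=eyes.get_image("wrist"); cv2.imwrite("pics/w3.png",im[:,:,::-1])
np.savez("w3.npz",position=st["position"],ee_rot=st["ee_rot"])
E
```

```text
7.325 [ 0.5205855  -0.18943815  0.09404456] [-2.39901961e+00 -2.02766007e+00  4.54626333e-04] 0.37175292469180415 [ 0.06367896  1.02019429 -0.19192806]
[-1.68286250e+02  2.92643448e-02  0.00000000e+00]
yaw err -0.10261202570649364
```

View pics/w3.png

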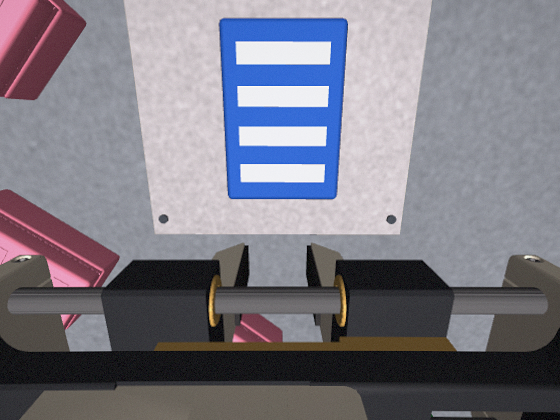

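```bash
python3 - <<'E'
from h import *
q=np.array([ 0.5483553,-0.02345893,1.40519674])
W=cam("wrist",dict(np.load("w3.npz")))
B=[[55,38,53],[55,-38,53],[-55,-38,53],[-55,38,53]]
u=np.array([[220,18.5],[348,18.5],[336.5,198.5],[228.5,198.5]])
for z in (56,53,50):
  B=[[x,y,z] for x,y,_ in B]; b,r=fit([(W,B,u)],[.53,-.1,1.4]);print(z,inlane(q,b),r)
print([inlane(q,p[:2]) for p in ray(W,[[154,234.5],[401,234.5]],.006)])
print([inlane(q,p[:2]).round() for p in ray(W,[[258,315],[119,257],[60,335]],.05)])
E
```

```text
56 [-88.88663368  -3.53005364  -0.17656168] [[[-1.9, -0.8], [1.7, -0.6], [1.0, 2.7], [-0.9, 2.5]]]
53 [-88.24989574  -3.59480029  -0.18173996] [[[-0.9, -0.4], [0.7, -0.2], [0.3, 0.7], [-0.2, 0.5]]]
50 [-87.87401501  -3.66645063  -0.19958221] [[[0.2, 0.5], [-0.2, 0.6], [-0.4, -0.9], [0.5, -1.2]]]
[array([-189.20033726,  111.13836706,    0.        ]), array([-189.41246089, -110.62500451,    0.        ])]
[array([-241.,   16.,    0.]), array([-189.,  120.,    0.]), array([-260.,  179.,    0.])]
```

>>> {"method": "apply_moves", "body": {
  "targets": [0.63,0,0.00875,0.06,-0.0011,0.63,0,0,0.06,0,0.63,0,0,0.06,0,0.63,0,0,0,0,0.63,0.01,0,0,0,0.63,0.01,0,0,0,0.63,0.01,0,0,0,0.63,0.01,0,0,0,0.63,0.01,0,0,0,0.63,0.01,-0.00088,0,0,0.63,0.01,-0.00088,0,0,0.63,0.01,-0.00088,0,0,0.63,0.01,-0.00088,0,0,0.63,0.01,-0.00088,0,0,0.63,0.01,-0.00088,0,0,0.63,0.01,-0.00088,0,0,0.63,0.01,-0.00088,0,0]
}}

```text
clock: 9.5
position: [0.5309, -0.1399, 0.0228]
ee_rot: [2.397, 2.028, -0.002]
force: [-0.5, -6.0, 4.4]
width: 0.371
```

```bash
python3 - <<'E'
from h import *
q=np.array([ 0.5483553,-0.02345893,1.40519674])
st=arm.observe(); print(st["clock"],st["position"],st["ee_rot"],st["width"],st["force"]); print(inlane(q,st["position"][:2]))
print("yaw err", np.degrees(np.arctan2(*R.from_rotvec(st["ee_rot"]).as_matrix()[[1,0],0])-q[2]))
im=eyes.get_image("wrist"); cv2.imwrite("pics/w4.png",im[:,:,::-1])
np.savez("w4.npz",position=st["position"],ee_rot=st["ee_rot"])
E
```

```text
9.5 [ 0.53091468 -0.13994172  0.02275331] [ 2.39660712e+00  2.02787222e+00 -1.52240896e-03] 0.3711500955618825 [-0.53623515 -5.98038112  4.44186274]
[-117.76424797   -1.99942758    0.        ]
yaw err -0.039916642181848
```

View pics/w4.png

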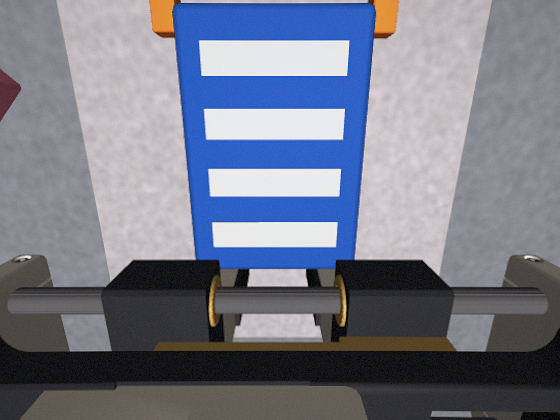

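```bash
python3 - <<'E'
import cv2
a=cv2.imread("pics/w4.png")[0:130,130:420]; cv2.imwrite("pics/w4c.png",cv2.resize(a,None,fx=2.75,fy=2.75,interpolation=cv2.INTER_CUBIC))
from h import *
q=np.array([ 0.5483553,-0.02345893,1.40519674])
W=cam("wrist",dict(np.load("w4.npz")))
u=np.array([[173,3],[375.5,3],[353.5,269],[196.5,269]])
B=[[55,38,52],[55,-38,52],[-55,-38,52],[-55,38,52]]
b,r=fit([(W,B,u)],[.53,-.1,1.4]);print(inlane(q,b),r)
E
```

```text
[-5.23479883e+01 -6.58956531e-01 -1.15144847e-02] [[[-0.5, 0.7], [0.5, 0.6], [-0.6, -2.3], [0.6, -2.2]]]
```

View pics/w4c.png

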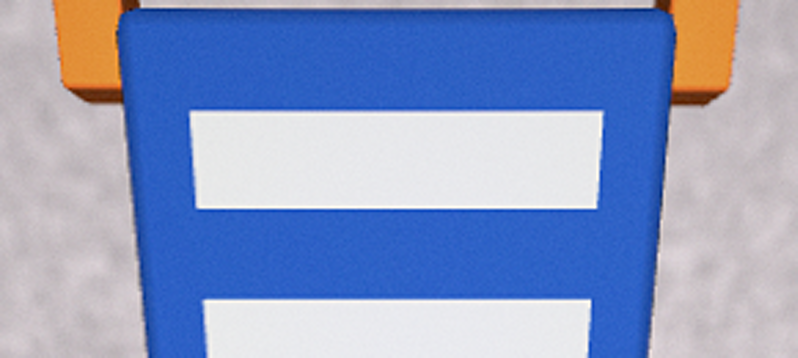

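>>> {"method": "apply_moves", "body": {
  "targets": [0.63,0.01,0,0,0,0.63,0.012,0,0,0,0.63,0.012,0,0,0,0.63,0.012,0,0,0,0.63,0.012,0,0,0,0.63,0.012,0,0,0,0.63,0.012,0,0,0,0.63,0.012,0,0,0,0.63,0.012,0,0,0,0.63,0.012,0,0,0,0.63,0.012,0,0,0,0.63,0.012,0,0,0,0.63,0.012,0,0,0,0.63,0.012,0,0,0,0.63,0.012,0,0,0,0.63,0.012,0,0,0,0.63,0.012,0,0,0,0.63,0.012,0,0,0,0.63,0.012,0,0,0,0.63,0.012,0,0,0]
}}

```text
clock: 12.05
position: [0.5462, -0.0461, 0.0226]
ee_rot: [2.397, 2.028, -0.003]
force: [-1.2, -6.8, 5.9]
width: 0.369
```

```bash
python3 - <<'E'
from h import *
q=np.array([ 0.5483553,-0.02345893,1.40519674])
st=arm.observe(); print(st["clock"],st["position"],st["ee_rot"],st["width"],st["force"]); print(inlane(q,st["position"][:2]))
print("yaw err", np.degrees(np.arctan2(*R.from_rotvec(st["ee_rot"]).as_matrix()[[1,0],0])-q[2]))
im=eyes.get_image("wrist"); cv2.imwrite("pics/w5.png",im[:,:,::-1])
np.savez("w5.npz",position=st["position"],ee_rot=st["ee_rot"])
E
```

```text
12.05 [ 0.54620636 -0.04613542  0.0225628 ] [ 2.39685181  2.02816958 -0.00259557] 0.36864599536231024 [-1.16365525 -6.84955173  5.94844493]
[-22.72050539  -1.61853521   0.        ]
yaw err -0.037357930823949434
```

View pics/w5.png

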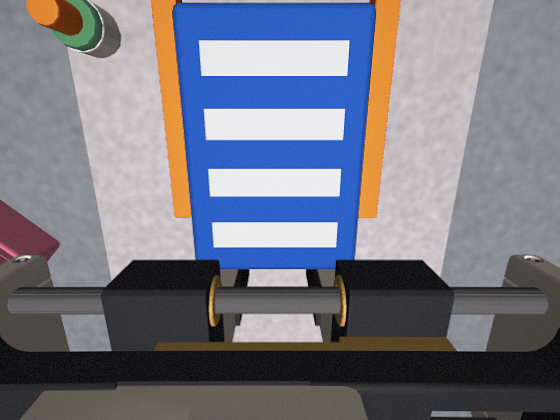

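>>> {"method": "apply_moves", "body": {
  "targets": [0.63,0.012,0,0,0,0.63,0.012,0,0,0,0.63,0.012,0,0,0,0.63,0.012,0,0,0,0.63,0.012,0,0,0,0.63,0.012,0,0,0,0.63,0.012,0,0,0,0.63,0.012,0,0,0,0.63,0.012,0,0,0,0.63,0.012,0,0,0,0.63,0.012,0,0,0,0.63,0.012,0,0,0,0.63,0.012,0,0,0,0.63,0.012,0,0,0,0.63,0.012,0,0,0,0.63,0.012,0,0,0,0.63,0.012,0,0,0,0.63,0.012,0,0,0,0.63,0.006,0,0,0,0.63,0.006,0,0,0]
}}

```text
clock: 14.6
position: [0.5609, 0.044, 0.0223]
ee_rot: [2.397, 2.029, -0.003]
force: [-1.7, -6.0, 6.5]
width: 0.371
```

>>> {"method": "apply_moves", "body": {
  "targets": [0.63,0.005,0,0,0,0.63,0.005,0,0,0,0.63,0.005,0,0,0,0.63,0.004,0,0,0]
}}

```text
clock: 15.1
position: [0.5622, 0.0515, 0.0223]
ee_rot: [2.397, 2.029, -0.003]
force: [-0.9, -6.8, 6.4]
width: 0.371
```

```bash
cat > chk.py <<'E'
import sys
from h import *
q=np.array([ 0.5483553,-0.02345893,1.40519674])
st=arm.observe(); print(st["clock"],st["position"],st["width"],st["force"]); print(inlane(q,st["position"][:2]))
print("yaw err", np.degrees(np.arctan2(*R.from_rotvec(st["ee_rot"]).as_matrix()[[1,0],0])-q[2]), st["joints"].round(2))
n=sys.argv[1]
im=eyes.get_image(sys.argv[2]); cv2.imwrite(f"pics/{n}.png",im[:,:,::-1])
np.savez(n+".npz",position=st["position"],ee_rot=st["ee_rot"])
E
python3 chk.py w6 wrist
```

```text
15.1 [0.56216619 0.05148862 0.02234703] 0.3706711795359746 [-0.92874999 -6.7757088   6.4096518 ]
[76.19888642 -1.26731451  0.        ]
yaw err -0.009747930724639118 [ 0.22  0.67 -0.59  1.88  0.53  0.75 -0.83]
```

View pics/w6.png

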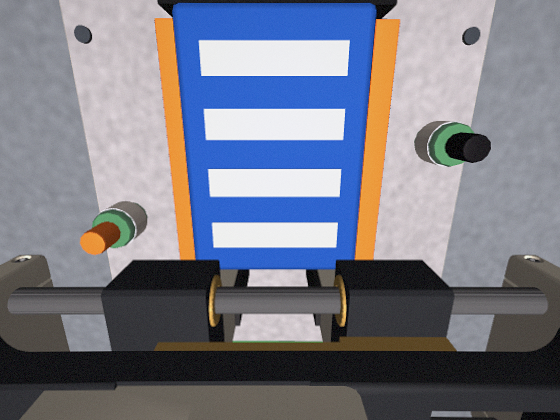

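Nearly home, and centred between the rails. I'll creep on in small steps until the force rises.

>>> {"method": "apply_moves", "body": {
  "targets": [0.63,0.004,0,0,0,0.63,0.004,0,0,0]
}}

```text
clock: 15.4
position: [0.5626, 0.0547, 0.0223]
ee_rot: [2.397, 2.029, -0.003]
force: [-0.3, -5.8, 5.2]
width: 0.367
```

>>> {"method": "apply_moves", "body": {
  "targets": [0.63,0.003,0,0,0]
}}

```text
clock: 15.52
position: [0.5628, 0.056, 0.0223]
ee_rot: [2.397, 2.029, -0.003]
force: [-0.6, -5.9, 4.7]
width: 0.372
```

>>> {"method": "apply_moves", "body": {
  "targets": [0.63,0.003,0,0,0]
}}

```text
clock: 15.65
position: [0.5628, 0.0561, 0.0223]
ee_rot: [2.397, 2.028, -0.005]
force: [-2.8, -10.8, 8.8]
width: 0.375
```

>>> {"method": "apply_moves", "body": {
  "targets": [0.63,0.003,0,0,0]
}}

```text
clock: 15.78
position: [0.5628, 0.0561, 0.0223]
ee_rot: [2.397, 2.027, -0.007]
force: [-3.0, -14.2, 12.1]
width: 0.371
```

>>> {"method": "apply_moves", "body": {
  "targets": [0.63,-0.0075,0,0,0,0.63,-0.0125,0,0,0,0.63,-0.025,0,0,0,0.63,-0.025,0,0,0,0.63,0,0,-0.0875,0,0.63,0,0,-0.0875,0,0.63,0,0,-0.0875,0,0.63,0,0,-0.0875,0,1,0.05,0,-0.05,0,1,0.1,0,0,0,1,0,0,0,0]
}}

```text
clock: 17.15
position: [0.5686, 0.0946, 0.1828]
ee_rot: [-2.391, -2.036, -0.003]
force: [-0.2, -0.0, 0.3]
width: 0.091
```

```bash
python3 chk.py w7 wrist; python3 chk.py s7 side
```

```text
17.15 [0.56855473 0.09463669 0.18279961] 0.09085261891430729 [-0.21679602 -0.04505356  0.26203273]
[119.80979074  -0.45577462   0.        ]
yaw err 0.2992928950629264 [ 0.24  0.5  -0.71  1.71  0.36  1.07 -0.75]
17.2 [0.56845361 0.09239343 0.18227814] 0.049590151918580676 [-0.06654751 -0.44042085  0.06115799]
[117.58054581  -0.72582221   0.        ]
yaw err 0.19452571587633966 [ 0.25  0.5  -0.71  1.71  0.36  1.07 -0.75]
```

View pics/w7.png

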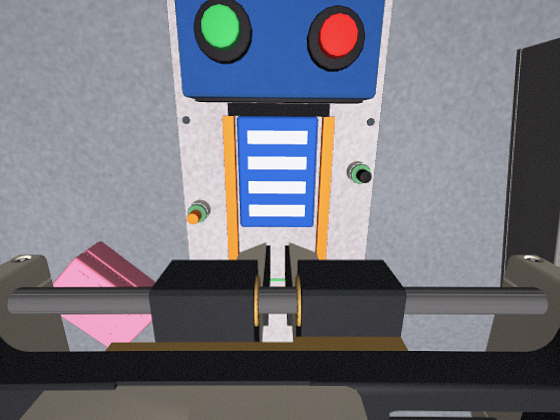

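View pics/s7.png

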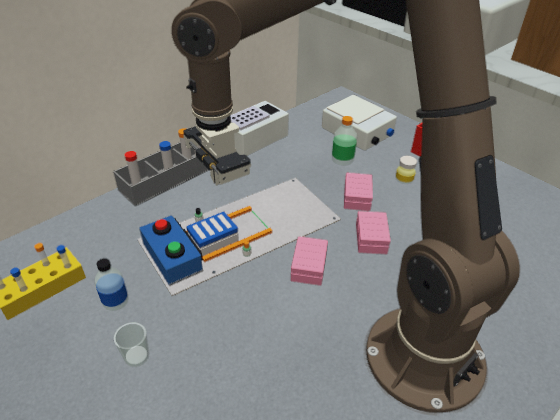

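```bash
python3 - <<'E'
from h import *
import cv2
q=np.array([ 0.5483553,-0.02345893,1.40519674])
W=cam("wrist",dict(np.load("w7.npz")))
u=np.array([[236.5,117],[317.5,117],[313.5,226],[240,226]])
B=[[55,38,53],[55,-38,53],[-55,-38,53],[-55,38,53]]
b,r=fit([(W,B,u)],[.58,.1,1.4]);print(inlane(q,b),r)
# blob centroids
im0={k:cv2.imread(f"pics/{f}.png") for k,f in [("scene","scene0"),("side","side0"),("wrist","w7")]}
C={"scene":cam("scene"),"side":cam("side"),"wrist":W}
roi={"scene":(330,170,410,225),"side":(135,205,200,265),"wrist":(180,0,380,75)}
for col in "gr":
  pts=[]
  for k,im in im0.items():
    f=im.astype(int); o=(f[:,:,1]-np.maximum(f[:,:,0],f[:,:,2])) if col=="g" else (f[:,:,2]-np.maximum(f[:,:,0],f[:,:,1]))
    x0,y0,x1,y1=roi[k]; m=np.zeros(o.shape,np.uint8); m[y0:y1,x0:x1]=o[y0:y1,x0:x1]>60
    n,l,s,c=cv2.connectedComponentsWithStats(m); i=1+s[1:,4].argmax(); pts.append((C[k],c[i])); print(col,k,c[i],s[i])
  g=lambda p:np.concatenate([proj(c,p)[0]-uv for c,uv in pts])
  r=least_squares(g,[.55,.24,.08]); print(r.x,inlane(q,r.x[:2]),r.fun.round(1))
  for c,uv in pts: print([inlane(q,ray(c,[uv],z)[0][:2]).round(1)[:2] for z in (.075,.08,.085,.09)])
E
```

```text
[145.35339282   0.32060547   0.19908326] [[[-0.3, -0.7], [0.3, -0.6], [-0.3, 1.0], [0.4, 0.9]]]
g scene [358.60784314 182.88235294] [354 180  10   7  51]
g side [173.6097561 246.       ] [168 242  12   9  82]
g wrist [219.6381323   25.57821012] [ 201    4   38   44 1285]
[0.54863806 0.24546881 0.0862137 ] [265.29533866  44.05216768   0.        ] [ 0.  -0.6  0.1  0.3  0.1  0. ]
[array([274.5,  53.5]), array([269.6,  48.4]), array([264.8,  43.3]), array([259.9,  38.2])]
[array([261.6,  31.8]), array([263.2,  36.7]), array([264.7,  41.7]), array([266.2,  46.6])]
[array([268.2,  46.1]), array([266.9,  45.2]), array([265.6,  44.4]), array([264.4,  43.5])]
r scene [378.46590909 201.69318182] [373 197  12  10  88]
r side [160.6        224.13333333] [155 219  12  11 105]
r wrist [337.67936736  35.44644141] [ 319   13   39   46 1391]
[0.63671577 0.22531447 0.08315614] [259.93577754 -46.14293038   0.        ] [ 0.  -0.3  0.1  0.3  0.1  0. ]
[array([267. , -39.6]), array([262.2, -44.1]), array([257.3, -48.6]), array([252.5, -53.1])]
[array([257.2, -56.2]), array([258.8, -50.7]), array([260.3, -45.3]), array([261.9, -39.8])]
[array([261.9, -47.5]), array([260.7, -46.6]), array([259.5, -45.7]), array([258.4, -44.8])]
```

```bash
python3 - <<'E'
from h import *
q=np.array([ 0.5483553,-0.02345893,1.40519674])
for z in (0.0,.13): print(z,[inlane(q,ray(cam("scene"),[p],z)[0][:2]).round() for p in [(399,184),(402,156)]],[inlane(q,ray(cam("side"),[p],z)[0][:2]).round() for p in [(113,300),(104,265)]])
st=arm.observe(); print(inlane(q,[.5486,.2455]))
M=R.from_rotvec(st["ee_rot"]).as_matrix(); print(M.T@(np.array([.5486,.2455,.100])-st["position"])/.4)
E
python3 - <<'E'
import cv2
a=cv2.imread("pics/w7.png")[0:110,170:400]; cv2.imwrite("pics/w7c.png",cv2.resize(a,None,fx=3.4,fy=3.4,interpolation=cv2.INTER_CUBIC))
E
```

```text
0.0 [array([453.,  63.,   0.]), array([571., 176.,   0.])] [array([430.,  45.,   0.]), array([412., -74.,   0.])]
0.13 [array([310., -60.,   0.]), array([411.,  36.,   0.])] [array([442., 161.,   0.]), array([427.,  60.,   0.])]
[265.31982694  44.0948448    0.        ]
[ 0.37316476 -0.11187798  0.20471625]
```

View pics/w7c.png

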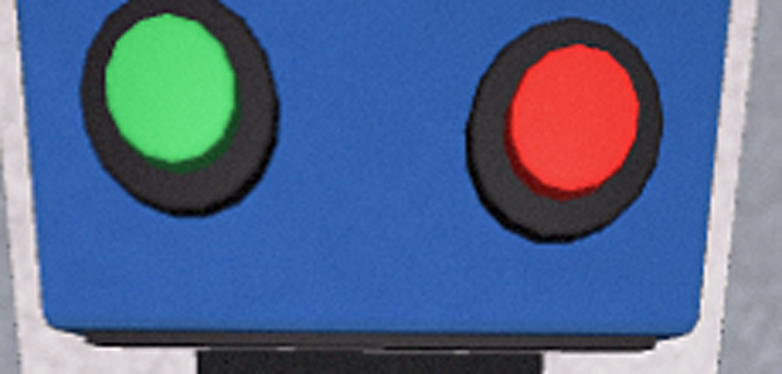

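Green is at crop (170,88) on the left, with its top clear of the housing, and red is at (573,118), 90 mm away. The box fits at x = 145.4 mm, so it is home. Moving over green.

>>> {"method": "apply_moves", "body": {
  "targets": [1,0.0746,-0.0224,0,0,1,0.0746,-0.0224,0,0,1,0.0746,-0.0224,0,0,1,0.0746,-0.0224,0,0,1,0.0746,-0.0224,0,0,1,0,0,0.075,0,1,0,0,0.075,0,1,0,0,0,0]
}}

```text
clock: 18.25
position: [0.5479, 0.2432, 0.1199]
ee_rot: [-2.398, -2.029, 0.008]
force: [0.5, -1.0, 0.3]
width: 0.002
```

```bash
python3 chk.py s8 side; python3 chk.py w8 wrist; python3 - <<'E'
import cv2
a=cv2.imread("pics/s8.png")[150:300,110:300]; cv2.imwrite("pics/s8c.png",cv2.resize(a,None,fx=4,fy=4,interpolation=cv2.INTER_CUBIC))
E
```

```text
18.25 [0.54793744 0.24322369 0.11988025] 0.0022404092302023555 [ 0.45792916 -0.99486016  0.27384507]
[262.96543793  44.37310259   0.        ]
yaw err -0.021072874242234075 [-0.05  0.6  -0.68  1.71  0.44  0.99 -1.06]
18.3 [0.54877805 0.24427095 0.12161166] 0.00820915487837528 [-0.05497611  0.89379778  0.44910953]
[264.13693923  43.7166276    0.        ]
yaw err -0.01250577471400686 [-0.05  0.6  -0.68  1.71  0.44  0.99 -1.06]
```

View pics/s8c.png

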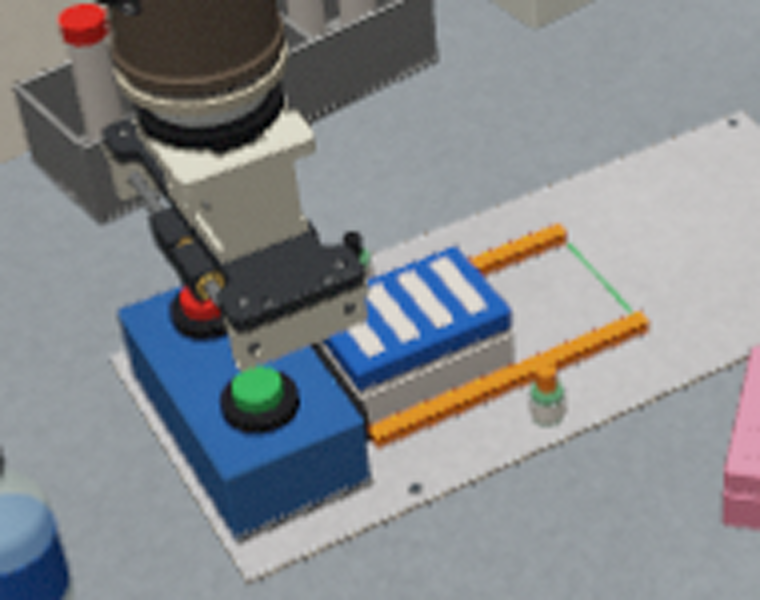

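View pics/w8.png

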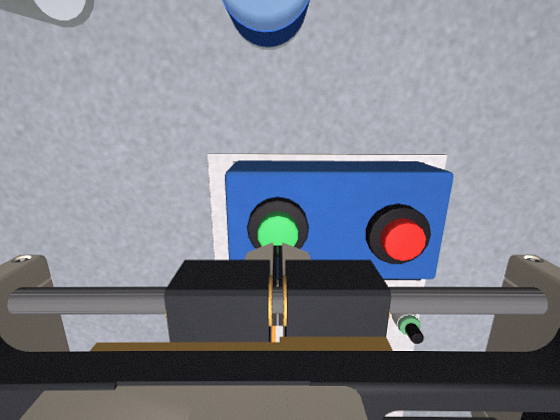

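```bash
python3 - <<'E'
from h import *
q=np.array([ 0.5483553,-0.02345893,1.40519674])
st=arm.observe(); W=cam("wrist",dict(np.load("w8.npz"))); D=cam("side")
print("tcp",proj(W,st["position"]),(proj(D,st["position"])-[110,150])*4)
a=np.linspace(0,2*np.pi,13)[:-1]
P=place(q,np.c_[265+15*np.cos(a),44.5+15*np.sin(a),0*a+85])
im=cv2.imread("pics/w8.png"); 
for p in proj(W,P): cv2.circle(im,tuple(int(v) for v in p.round()),1,(0,0,0),-1)
cv2.circle(im,tuple(int(v) for v in proj(W,st["position"])[0].round()),2,(255,0,255),-1)
cv2.imwrite("pics/w8c.png",cv2.resize(im[170:330,190:380],None,fx=4,fy=3.7,interpolation=cv2.INTER_NEAREST))
E
```

```text
tcp [[278.41179196 257.80422788]] [[246.49670412 339.15745511]]
```

View pics/w8c.png

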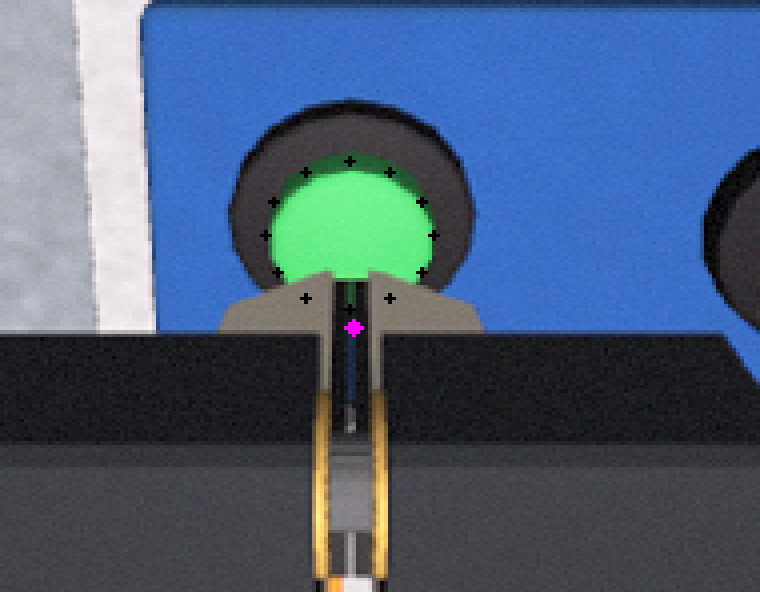

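>>> {"method": "apply_moves", "body": {
  "targets": [1,-0.0025,0,0.035,0,1,0,0,0.0275,0,1,0,0,0.005,0,1,0,0,0,0]
}}

```text
clock: 18.85
position: [0.5487, 0.245, 0.0952]
ee_rot: [-2.396, -2.031, 0.0]
force: [0.6, 1.0, -0.4]
width: 0.005
```

>>> {"method": "apply_moves", "body": {
  "targets": [1,0,0,0.005,0,1,0,0,0.005,0,1,0,0,0.005,0,1,0,0,0,0]
}}

```text
clock: 19.35
position: [0.5487, 0.2448, 0.089]
ee_rot: [-2.396, -2.031, 0.001]
force: [-0.4, -0.1, 0.2]
width: 0.004
```

>>> {"method": "apply_moves", "body": {
  "targets": [1,0,0,0.005,0,1,0,0,0,0]
}}

```text
clock: 19.6
position: [0.5489, 0.245, 0.0873]
ee_rot: [2.396, 2.031, 0.0]
force: [0.4, -1.0, 2.0]
width: 0.009
```

>>> {"method": "apply_moves", "body": {
  "targets": [1,0,0,0.005,0,1,0,0,0,0]
}}

```text
clock: 19.85
position: [0.5489, 0.245, 0.0853]
ee_rot: [2.396, 2.031, 0.0]
force: [0.9, -0.6, 2.7]
width: 0.005
```

>>> {"method": "apply_moves", "body": {
  "targets": [1,0,0,0.005,0,1,0,0,0,0]
}}

```text
clock: 20.1
position: [0.5489, 0.245, 0.0833]
ee_rot: [2.396, 2.031, 0.001]
force: [-0.1, 0.5, 2.8]
width: 0.004
```

>>> {"method": "apply_moves", "body": {
  "targets": [1,0,0,0.005,0,1,0,0,0,0]
}}

```text
clock: 20.35
position: [0.549, 0.245, 0.0822]
ee_rot: [2.396, 2.031, 0.001]
force: [-2.3, -2.3, 12.2]
width: 0.005
```

>>> {"method": "apply_moves", "body": {
  "targets": [1,0,0,0.002,0,1,0,0,0,0]
}}

```text
clock: 20.6
position: [0.549, 0.2451, 0.082]
ee_rot: [2.396, 2.031, 0.001]
force: [-4.4, -2.9, 19.9]
width: 0.007
```

>>> {"method": "apply_moves", "body": {
  "targets": [1,0,0,-0.01,0,1,0,0,-0.0125,0,1,0,0,-0.05,0,1,0,0,-0.1,0,1,0,0,-0.1,0,1,-0.1,0,0,0,1,-0.1,0,0,0,1,-0.1,0,0,0,1,-0.1,0,0,0,1,0,0,0,0,1,0,0,0,0]
}}

```text
clock: 21.98
position: [0.5227, 0.0877, 0.1902]
ee_rot: [2.396, 2.031, 0.002]
force: [0.5, 0.3, 0.6]
width: 0.003
```

```bash
python3 chk.py w9 wrist; python3 chk.py s9 side; python3 chk.py c9 scene
```

```text
21.975 [0.52271733 0.08774974 0.1902197 ] 0.0031266911030087357 [0.49336548 0.33267246 0.59693213]
[105.46104394  43.61928656   0.        ]
yaw err 0.06290045090607962 [ 0.29  0.42 -0.74  1.81  0.32  1.04 -0.74]
22.025 [0.52272164 0.08830148 0.19009882] 0.00293551754131894 [-0.19852347  0.48884021  0.50877157]
[106.00594423  43.7059882    0.        ]
yaw err 0.12342273496284238 [ 0.29  0.42 -0.74  1.81  0.32  1.04 -0.74]
22.075 [0.52265619 0.08855039 0.18992616] 0.004489445092955814 [ 0.37239025  0.33539003 -0.02946661]
[106.24066493  43.81157773   0.        ]
yaw err 0.16027864380550744 [ 0.29  0.42 -0.74  1.81  0.32  1.04 -0.74]
```

View pics/w9.png

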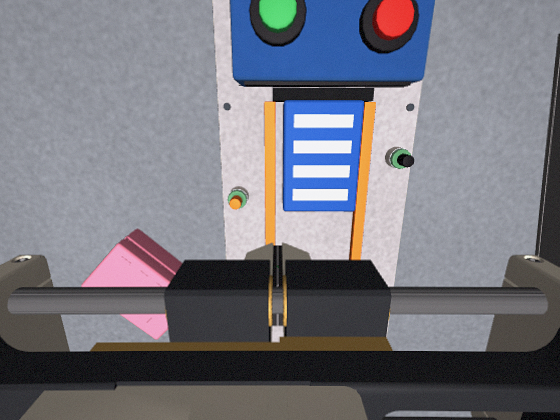

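View pics/c9.png

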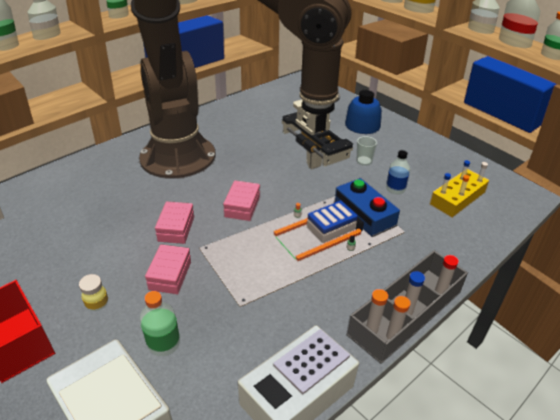

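```bash
python3 - <<'E'
from h import *
q=np.array([ 0.5483553,-0.02345893,1.40519674])
W=cam("wrist",dict(np.load("w9.npz")))
u=np.array([[283.5,99.5],[365,99.5],[356,211],[282.5,210]])
B=[[55,38,53],[55,-38,53],[-55,-38,53],[-55,38,53]]
b,r=fit([(W,B,u)],[.58,.1,1.4]);print(inlane(q,b),r)
print(arm.sign_off())
E
```

```text
[ 1.46108734e+02 -1.71932613e-01 -2.33552483e-02] [[[0.3, -0.3], [-0.2, -0.2], [-0.8, -0.1], [0.4, 0.8]]]
the job is handed in; nothing more can be done
None
```

The tip box is fully home against the end stop and the green button was pressed right down and released. I handed the job in at about 22 s of the 64 s allowed.

**How it went**
- **Lining up:** I pushed the box sideways with two fingertips until it was straight and near the centre line. That overshot by about 3.6 mm, so I steered it back while pushing it towards the lane.
- **Pushing home:** I pushed it down the lane at about 35 mm/s with the fingertips about 4 mm above the rail tops. It stopped at the end stop with about 14 N, well above the roughly 6 N it took to slide.
- **Button:** I pressed green until it bottomed out, about 6 mm of travel with about 20 N at the end, then let go. I never touched red.

**Last checks**
- **Box position:** two camera fits put the box at x = 145.4 and 146.1 mm, where home is 145 mm. That difference is within camera calibration error. It sits within 0.4 mm of centre and 0.2° of straight.
- **Surroundings:** in the last pictures green is back up, and the vials, bottles, beaker and jar look unmoved. The robot was touching nothing.
- **Disagreement:** the cameras differed by 1–4 mm on where the green button was, too little to matter on a 30 mm button.
- **Not measured directly:** I judged rail clearance from pictures and fits taken before and during the push, which left more than 5 mm on each side.

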